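# Weigh two vials against each other and set the heavier aside

### The job

One of the two capped sample vials (yellow cap, white cap) was filled too full. Weigh them against each other on the two-pan balance, one standing on each pan, letting go and waiting until the balance has come to rest; then stand the heavier vial in the shallow green tray and leave the lighter one standing on its pan. Set the glass vials down upright rather than dropping them, and leave the timer, the carton and the marker where they are.

Things in the scene. Friction and masses are not known exactly. Their poses are not given: they have to be found in the camera images.
- vial_yellow: small capped glass vial, yellow cap, loose, upright on the bench at the start. 11 mm radius (22 mm across), 44 mm tall; straight body to z = 32 mm, then the cap; origin at the centre of its underside, z up. It weighs between 10 and 45 g, which cannot be seen; which of the two vials is the heavier changes from start to start
- vial_white: small capped glass vial, white cap, loose, upright on the bench at the start. 11 mm radius (22 mm across), 44 mm tall; straight body to z = 32 mm, then the cap; origin at the centre of its underside, z up. It weighs between 10 and 45 g, which cannot be seen; which of the two vials is the heavier changes from start to start
- balance: white two-pan equal-arm balance, fixed to the bench: base 110 x 290 mm, 22 mm high, with a beam of 262 mm length and a black dial (top 70 mm high) at its middle. Origin at the centre of the underside; x points away from the robot at yaw 0, the arms lie along its y: left pan at y = +120 mm, right pan at y = -120 mm. It stands elsewhere, and turned a little, each time
- pan_left: left (own +y) shallow steel pan of the balance, always level, 100 mm across, flat inside 86 mm across; origin at the centre of its inner floor; lip 5 mm above that. Floor 85 mm above the bench at balance; it yields to hundredths of a newton and runs 10 mm down or up (75 to 95 mm) to firm stops, the other pan the opposite way. Where on the pan a thing stands does not matter
- pan_right: right (own -y) shallow steel pan of the balance, always level, 100 mm across, flat inside 86 mm across; origin at the centre of its inner floor; lip 5 mm above that. Floor 85 mm above the bench at balance; it yields to hundredths of a newton and runs 10 mm down or up (75 to 95 mm) to firm stops, the other pan the opposite way. Where on the pan a thing stands does not matter
- balance_beam (a joint): tilt of the balance beam, rad: 0 level (empty), positive when the LEFT pan is down (left load heavier), negative when the RIGHT pan is down; stops at +0.085 and -0.085. A difference of 2 g tips it fully, 1 g about half-way; it comes to rest within about 2 s. The red needle on the dial leans six times as far, towards the heavier side
- tray: shallow open green plastic tray, 100 (its x) x 130 (its y) mm outside, walls 4 mm thick, rim 14 mm above the bench, inner floor 4 mm thick, fixed; origin at the centre of its underside
- timer: bystander: round white wind-up timer with red knob, 62 mm across, 34 mm high, loose; origin at the centre of its underside
- carton_teal: bystander: upright teal and white carton, 36 x 42 x 118 mm, loose; origin at the centre of its underside
- marker: bystander: white marker pen with black cap, 137 mm long along its y, 16 mm high, loose; origin under its middle
Things that resemble listed ones, but are neither listed nor needed, are in the scene too. There is more than one size of the tray; the one meant has the size given above.

How it is judged:
On the way:
1. the vials stand on opposite pans, one on each, let go of, and the balance has come to rest ((((horizontal distance between vial_yellow and pan_left below 0.045 m and contact force between vial_yellow and pan_left above 0.04 N and angle between vial_yellow's own z axis and vertical below 0.2 rad) and (horizontal distance between vial_white and pan_right below 0.045 m and contact force between vial_white and pan_right above 0.04 N and angle between vial_white's own z axis and vertical below 0.2 rad)) or ((horizontal distance between vial_yellow and pan_right below 0.045 m and contact force between vial_yellow and pan_right above 0.04 N and angle between vial_yellow's own z axis and vertical below 0.2 rad) and (horizontal distance between vial_white and pan_left below 0.045 m and contact force between vial_white and pan_left above 0.04 N and angle between vial_white's own z axis and vertical below 0.2 rad))) and contact force between each of vial_yellow, vial_white and the fingers below 0.02 N and linear speed of each of vial_yellow, vial_white below 0.03 m/s and velocity of joint balance_beam between -0.02 and 0.02 rad/s and contact force between each of the arm, the fingers and balance below 0.02 N), for 0.3 s.
At the end, for the whole second after the job is handed in: The heavier vial stands upright (within 11 degrees) on the floor of the green tray and the lighter one upright on one of the two pans, its axis within 45 mm of the pan's centre; both are let go of and at rest. If the two weigh the same within 5 %, either may be the one in the tray (contact force between each of vial_yellow, vial_white and the fingers below 0.02 N and linear speed of each of vial_yellow, vial_white below 0.03 m/s and (((contact force between vial_white and tray above 0.04 N and angle between vial_white's own z axis and vertical below 0.2 rad and horizontal distance between vial_white and tray below 0.07 m) and ((horizontal distance between vial_yellow and pan_left below 0.045 m and contact force between vial_yellow and pan_left above 0.04 N and angle between vial_yellow's own z axis and vertical below 0.2 rad) or (horizontal distance between vial_yellow and pan_right below 0.045 m and contact force between vial_yellow and pan_right above 0.04 N and angle between vial_yellow's own z axis and vertical below 0.2 rad)) and contact force between vial_white and tray above 0.232988 N) or ((contact force between vial_yellow and tray above 0.04 N and angle between vial_yellow's own z axis and vertical below 0.2 rad and horizontal distance between vial_yellow and tray below 0.07 m) and ((horizontal distance between vial_white and pan_left below 0.045 m and contact force between vial_white and pan_left above 0.04 N and angle between vial_white's own z axis and vertical below 0.2 rad) or (horizontal distance between vial_white and pan_right below 0.045 m and contact force between vial_white and pan_right above 0.04 N and angle between vial_white's own z axis and vertical below 0.2 rad)) and (contact force between vial_white and pan_left between 0.04 and 0.257513 N or contact force between vial_white and pan_right between 0.04 and 0.257513 N)))); the robot touches nothing.
It fails at once if a vial is tipped over (more than 60 degrees) (angle between any of vial_yellow, vial_white's own z axis and vertical above 1.05 rad).
It fails at once if a vial is dropped (falls freely faster than 0.7 m/s, about 25 mm) ((linear speed of vial_yellow above 0.7 m/s and contact force between vial_yellow and the fingers below 0.02 N) or (linear speed of vial_white above 0.7 m/s and contact force between vial_white and the fingers below 0.02 N)).
It fails at once if the timer, the carton or the marker is moved by more than 40 mm (distance of any of timer, carton_teal, marker from where it was at the start of the episode above 0.04 m).
It also fails if it takes over 72 s, if anything falls off the work surface, if the arm or the gripper's body presses on something with over 40 N, if the wrist force passes 120 N, or if a joint passes its speed limit or range.

### The arm

A 7-joint arm with a two-finger parallel gripper is mounted at the origin on a cart in front of the work surface, level with it; the furniture and walls round the work are solid. World frame = base frame: x ahead of the robot, y to its left, z up, the work surface at z = 0. Lengths are in m, angles in rad, forces in N, time in s.
With the tool pointing down it reaches from about 0.4 to 0.85 m from the base axis. Payload 4.5 kg.
Tool frame: the origin (TCP) lies on the centre line of the jaws, within the pads' length; the fingertips stand 11 mm ahead of it and the grasp point (between the pads) lies 8 mm behind it (env.nose_length is the distance from the TCP to the fingertips, in m); z points along the fingers, y is the line along which they close (so a half turn about z gives the same grasp; the last joint's range is limited). The gripper opens to 85 mm and grips with 20 to 120 N. Pads are 22 mm wide; open, the fingers measure 114 mm over their backs; the gripper's body (76 mm by 85 mm) begins 54 mm behind the grasp point. The pads swing forward as they close: fully open they stand 13 mm farther back than shut.
Start: joints at [1.302, 0.689, -0.195, 1.565, 0.157, 0.902, -0.215], TCP at [0.186, -0.597, 0.242] pointing down, gripper open.
Joint ranges: [-3.01, 3.01], [-0.46, 2.08], [-1.47, 1.51], [0.13, 2.56], [-1, 4.14], [0.04, 2.09], [-2.66, 2.66]. Speed limits (rad/s): [2.57, 2.57, 3.14, 3.14, 3.14, 3.14, 3.14].

### API

Orientations are given as a unit quaternion [x, y, z, w].
In Python, from cell import env gives the robot as it stands. The module is installed in compiled form; this text tells all that it offers.
- The arm moves only by the tool move_arm, never from a script. Its argument "moves" is a list that holds one entry, the list of rows, each a list of 7 numbers: the shift along the tool's x, y, z in mm, then the turn, a rotation vector about the tool's x, y, z in degrees, then the gripper's target within -1 to 1 (shut at 1, half-way at 0, fully open at -1). A call has 1 to 8 rows; each row is the pose to reach, as a shift and turn from the pose commanded when the call began, along the tool's axes at that moment; what a row does not reach only later rows make up. A row lasts 1/8 s, in which the tool goes at most 62.5 mm and 10.7 degrees, less where a joint would pass 70% of its speed; a pose out of reach is approached as far as the arm can. A call with a gripper value outside its range is refused whole. The fingers move at their own pace and stop on an object; the grip force is fixed at half the most. Time passes only in rows, so rows that repeat a pose let the fingers close. It gives the time, the measured TCP pose, the force, the opening and the grip force at its end, in the units of the state.
- env.observe(): the state, without advancing time (a new reading comes with each control period).
- env.snapshot(name): name is "side" or "top"; returns a dict with "pixels" (420x560x3 uint8, red, green, blue), "z_map" (420x560 float32, m along the optical axis (not along the pixel's ray), 0 where there is no reading), "fx", "fy", "cx", "cy" (pixels), "origin" and "attitude" of the camera in the world. Camera axes: x right, y down, z forward; pixel columns grow to the right and rows downward; lengths in m; the calibration is good to about 2 mm. A picture is of the moment at which its call begins.
- env.hand_in(): hands the job in; it is judged then, once.
Trained networks look in a picture, given as the dict that the camera call returned (one of the last four; its "shot" number tells which), for a name from the list of things; names that differ only in an ending like _2 or _b are one class to them, and where a whole thing is asked for, a point or a joint stands for the part that bears it (a point fixed in the world has none). Each returns a list of dicts, best first, with "score" (0 to 1); they miss things now and then, are a little off and sometimes report something else, mostly with a low value. They report only what shows in the picture. A call takes as long as a camera call. They do not tell look-alikes from the thing itself.
- env.search_frame(target, picture): "point" ([column, row] in pixels, amid what is visible of it).
- env.pinpoint(target, picture): "point" ([column, row] in pixels: a listed point, or the origin of a listed thing).
The state is a dict: "clock": time; "joint_pos": joint angles; "joint_vel": joint speeds; "joint_efforts": joint torques, N m; "tool_pos": TCP position; "tool_rot": TCP orientation; "ft_force": force on the tool from outside, world axes, zero at the start; "torque": the same for the moment, N m; "opening": opening from 0.0 (shut) to 1.0 (fully open); "grip_force": force on a finger pad.
Only numpy, scipy, OpenCV 4.12 (cv2) and the standard library are available. Lean on these libraries where they do the work, as an engineer would, in place of code of your own. Each camera call takes 0.05 s, during which the arm holds its last target. There are 200 camera calls.

## Working session

There is one attempt and no reset: what is moved stays moved. The work goes in short steps, Python scripts to look and compute and a tool call to move; the robot and the scene stay as the last step left them, time stands still between calls to the robot, and variables do not carry over. Pictures are saved under pics/ and viewed, at most 12 in all, crops included, and the job is handed in when it is done.

Besides the shell and the picture viewer there is one more tool, called after "Call:" as a command line: name --argument value ..., lists and objects as JSON in quotes. move_arm: Moves the arm, as the interface text tells. Its arguments: {"type":"object","properties":{"moves":{"type":"array","items":{"type":"array","items":{"type":"array","items":{"type":"number"}}}}},"required":["moves"]}

```bash
mkdir -p pics; cat > h.py <<'E'
import numpy as np, cv2
from scipy.spatial.transform import Rotation as R
from cell import env
def cam(s):
    a=np.array(s["attitude"],float)
    return (a if a.shape==(3,3) else R.from_quat(a).as_matrix()), np.array(s["origin"])
def world(s,p,z=None):
    """pixel -> world, by depth, or on the plane of height z"""
    A,o=cam(s); c,r=p; d=A@np.array([(c-s["cx"])/s["fx"],(r-s["cy"])/s["fy"],1])
    if z is not None: return o+d*(z-o[2])/d[2]
    return o+d*float(s["z_map"][int(round(r)),int(round(c))])
def cloud(s):
    A,o=cam(s); v,u=np.mgrid[:420,:560]; z=s["z_map"]
    return np.stack([(u-s["cx"])/s["fx"]*z,(v-s["cy"])/s["fy"]*z,z],-1)@A.T+o
def save(s,n): cv2.imwrite(f"pics/{n}.png",s["pixels"][:,:,::-1])
E
python3 - <<'E'
from h import *
np.set_printoptions(precision=3,suppress=True)
ims=[]
for n in("top","side"):
    s=env.snapshot(n); ims.append(s["pixels"]); print(n,s["origin"],s["attitude"],s["fx"])
    for t in "vial_yellow vial_white balance pan_left pan_right tray timer carton_teal marker".split():
        for d in env.pinpoint(t,s)[:3]:
            p=d["point"]
            try: print(t,round(d["score"],2),np.round(p),world(s,p))
            except Exception as e: print(t,p,e)
    save(s,n)
print(env.observe())
E
```

```text
top [ 0.463 -0.009  1.693] [-0.699  0.714 -0.024  0.019] 544.8589777537873
vial_yellow 0.4 [348. 240.] [ 0.477 -0.216  0.004]
vial_white 0.45 [215. 243.] [0.475 0.191 0.041]
balance 0.79 [288. 190.] [ 0.633 -0.033  0.015]
balance 0.33 [165. 199.] [0.612 0.343 0.035]
pan_left 0.97 [251. 196.] [0.61  0.076 0.084]
pan_right 0.58 [332. 176.] [ 0.666 -0.165  0.08 ]
tray 0.73 [293. 243.] [ 0.47  -0.046  0.004]
tray 0.71 [155. 263.] [0.417 0.38  0.005]
timer 0.72 [168. 197.] [0.619 0.337 0.02 ]
carton_teal 0.78 [388. 193.] [ 0.608 -0.324  0.117]
marker 0.72 [404. 247.] [ 0.45  -0.393 -0.004]
side [ 0.157 -1.206  0.572] [ 0.816 -0.133  0.096 -0.555] 515.0949523954212
vial_yellow 0.52 [270. 276.] [ 0.469 -0.236  0.006]
vial_white 0.41 [228. 208.] [ 0.483  0.226 -0.004]
balance 0.72 [313. 238.] [ 0.628 -0.1    0.018]
pan_left 0.79 [289. 195.] [0.618 0.062 0.079]
pan_right 0.87 [334. 221.] [ 0.662 -0.147  0.081]
pan_right 0.39 [272. 280.] [ 0.471 -0.241 -0.   ]
tray 0.64 [252. 244.] [ 0.478 -0.053  0.003]
tray 0.58 [200. 192.] [ 0.426  0.38  -0.   ]
timer 0.67 [257. 191.] [0.601 0.316 0.008]
timer 0.23 [337. 222.] [ 0.664 -0.158  0.082]
carton_teal 0.62 [230. 211.] [0.477 0.181 0.004]
carton_teal 0.54 [313. 235.] [ 0.632 -0.088  0.021]
marker 0.64 [294. 317.] [ 0.467 -0.393 -0.002]
{'clock': 1.0, 'joint_pos': array([ 1.302,  0.689, -0.195,  1.565,  0.157,  0.902, -0.215]), 'joint_vel': array([-0.001, -0.001,  0.001,  0.   , -0.001, -0.001, -0.001]), 'joint_efforts': array([ -0.   , -53.957,  -1.267, -15.889,   0.01 ,   0.001,  -0.   ]), 'tool_pos': array([ 0.186, -0.597,  0.242]), 'tool_rot': array([0.989, 0.151, 0.   , 0.   ]), 'ft_force': array([-0.794, -0.154, -0.157]), 'torque': array([ 0.038, -0.033, -0.033]), 'grip_force': 0.0, 'opening': 1.0020520241436288}
```

View pics/top.png

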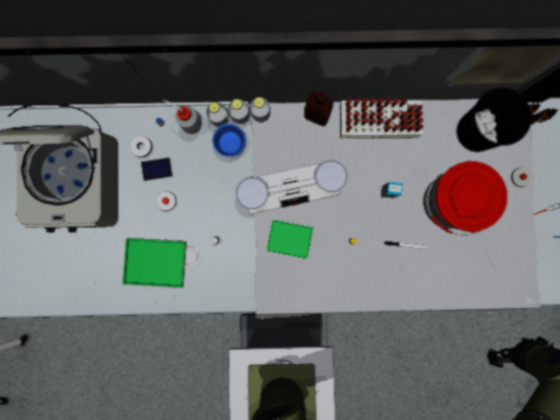

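View pics/side.png

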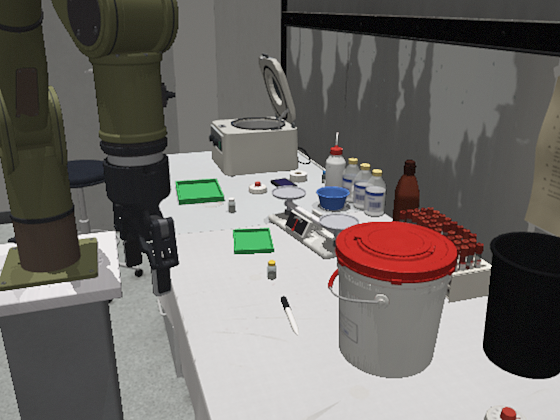

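The top view shows the yellow vial at (353,241), the white vial at (216,240), and the pans at (252,193) and (331,176). There are two green trays, at (290,239) and (155,263). The small one is about 43x33 px, or 133x102 mm, which fits the description; the other is about 190 mm wide. I'll measure more exactly and confirm in a crop.

```bash
python3 - <<'E'
from h import *
np.set_printoptions(precision=4,suppress=True)
s=env.snapshot("top"); im=s["pixels"].copy(); P=cloud(s)
hsv=cv2.cvtColor(im,cv2.COLOR_RGB2HSV)
g=cv2.inRange(hsv,(50,120,60),(75,255,255))
for c in cv2.findContours(g,0,2)[0]:
    if cv2.contourArea(c)<200: continue
    r=cv2.minAreaRect(c); b=cv2.boxPoints(r)
    w=np.array([world(s,q,0.014)[:2] for q in b]); print("tray",r[0],w.mean(0),np.linalg.norm(w[1]-w[0])+.003,np.linalg.norm(w[2]-w[1])+.003, w.tolist())
for n,(c,r) in dict(y=(353,241),w=(216,240)).items():
    W=P[r-12:r+13,c-12:c+13]; m=(W[...,2]>.025)&(W[...,2]<.06); Q=W[m]; v,u=np.nonzero(m)
    print(n,m.sum(),Q.mean(0),Q.max(0),"pixcentre",u.mean()+c-12,v.mean()+r-12,world(s,(u.mean()+c-12,v.mean()+r-12),.042))
for n,(c,r) in dict(pl=(252,193),pr=(331,176)).items():
    W=P[r-24:r+25,c-24:c+25]; m=(W[...,2]>.074)&(W[...,2]<.1); Q=W[m]
    k=m.astype(np.uint8); cc=max(cv2.findContours(k,0,2)[0],key=cv2.contourArea); (x,y),rad=cv2.minEnclosingCircle(cc)
    print(n,m.sum(),np.median(Q,0),rad,world(s,(x+c-24,y+r-24),.088))
side=env.snapshot("side"); A,o=cam(side)
crop=cv2.resize(im[150:300,120:420],(800,400),interpolation=cv2.INTER_CUBIC)
c2=cv2.resize(side["pixels"][170:300,190:390],(800,520),interpolation=cv2.INTER_CUBIC)
cv2.imwrite("pics/crop1.png",crop[...,::-1]); cv2.imwrite("pics/crop2.png",c2[...,::-1])
Ps=cloud(side)
for n,(c,r) in dict(y=(272,270),w=(232,205)).items():
    W=Ps[r-18:r+19,c-12:c+13].reshape(-1,3); Q=W[(W[:,2]>.012)&(W[:,2]<.05)]; print("side",n,len(Q),Q.min(0),Q.max(0),np.median(Q,0))
E
```

```text
tray (153.72598266601562, 262.2712707519531) [0.42   0.3822] 0.14223440487139455 0.18656949873534487 [[0.3579537048431374, 0.4778913089467922], [0.4969034425678359, 0.46899243901129456], [0.4819428592194045, 0.2860335862278875], [0.3430135112696182, 0.2958606026271609]]
tray (289.4615478515625, 238.69232177734375) [ 0.4833 -0.0353] 0.09830959148653926 0.12877375408682448 [[0.4503187530343496, 0.03628764141089096], [0.5433940238972231, 0.01577149695990509], [0.5161439665441688, -0.10701478725518243], [0.4231950087945856, -0.08608299478775959]]
y 40 [ 0.4725 -0.2276  0.0397] [ 0.4811 -0.2189  0.0489] pixcentre 353.075 240.775 [ 0.4725 -0.2273  0.042 ]
w 38 [0.483  0.1906 0.0395] [0.493  0.2003 0.05  ] pixcentre 215.0263157894737 240.23684210526315 [0.4829 0.1903 0.042 ]
pl 867 [0.6202 0.0739 0.0859] 16.62342643737793 [0.6202 0.0739 0.088 ]
pr 866 [ 0.6663 -0.162   0.0857] 16.64105224609375 [ 0.6662 -0.1619  0.088 ]
side y 127 [ 0.463  -0.2448  0.0123] [ 0.4838 -0.221   0.0422] [ 0.4719 -0.237   0.0268]
side w 95 [0.4711 0.1736 0.0121] [0.4958 0.3709 0.0423] [0.4829 0.1871 0.022 ]
```

View pics/crop1.png

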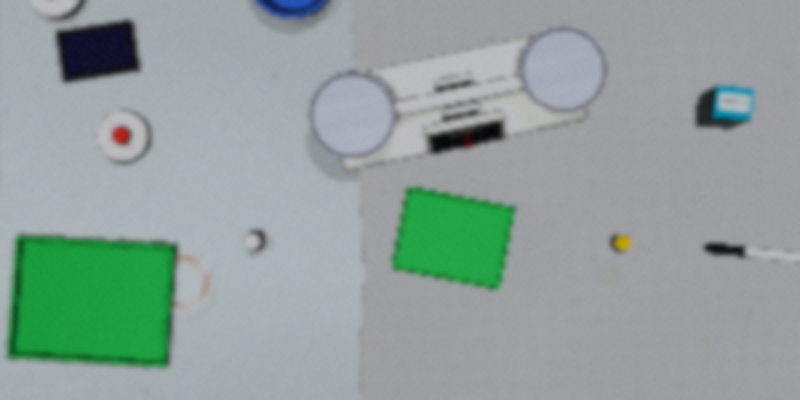

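The crop shows the small tray at crop (453,238), dial needle upright, white vial at (255,241) and yellow vial at (622,243). The small tray measures 98x129 mm, so it is the one meant; the other is 142x187 mm. I'll move above the yellow vial.

Call:
move_arm --moves '[[[48,-33,0,0,0,0,-0.3],[96,-66,0,0,0,0,-0.3],[144,-99,0,0,0,0,-0.3],[192,-133,0,0,0,0,-0.3],[240,-166,0,0,0,0,-0.3],[288,-199,0,0,0,0,-0.3],[336,-232,40,0,0,0,-0.3],[384,-265,80,0,0,0,-0.3]]]'

```text
clock: 2.1
tool_pos: [0.4673, -0.2387, 0.1713]
tool_rot: [0.989, 0.151, 0.001, 0.001]
ft_force: [0.8, -0.9, -0.2]
opening: 0.648
grip_force: 0.0
```

```bash
cat >> h.py <<'E'
def delta(*targets):
    """tool-axis shifts (mm) from the present pose to world targets"""
    o=env.observe(); M=R.from_quat(o["tool_rot"]).as_matrix(); print("t",round(o["clock"],2),"pos",np.round(o["tool_pos"],4),"q",np.round(o["tool_rot"],3),"open",round(o["opening"],2))
    for t in targets: print(t,np.round(M.T@(np.array(t)-o["tool_pos"])*1000,1))
E
python3 -c "
from h import *
delta((.473,-.229,.1),(.473,-.229,.021))"
```

```text
t 2.1 pos [ 0.4673 -0.2387  0.1713] q [0.989 0.151 0.001 0.001] open 0.65
(0.473, -0.229, 0.1) [ 8.2 -7.7 71.3]
(0.473, -0.229, 0.021) [  8.1  -7.8 150.3]
```

Call:
move_arm --moves '[[[0,0,45,0,0,0,-0.3],[0,0,90,0,0,0,-0.3],[0,0,120,0,0,0,-0.3],[0,0,141,0,0,0,-0.3],[0,0,141,0,0,0,-0.3],[0,0,141,0,0,0,0.2],[0,0,141,0,0,0,1],[0,0,141,0,0,0,1]]]'

```text
clock: 3.1
tool_pos: [0.4662, -0.2399, 0.0316]
tool_rot: [0.989, 0.151, 0.001, 0.0]
ft_force: [-1.4, 0.7, 4.6]
opening: 0.2
grip_force: 53.8
```

Call:
move_arm --moves '[[[0,0,0,0,0,0,1],[0,0,0,0,0,0,1],[0,0,0,0,0,0,1],[0,0,-20,0,0,0,1],[0,0,-70,0,0,0,1],[0,0,-120,0,0,0,1],[0,0,-140,0,0,0,1],[0,0,-140,0,0,0,1]]]'

```text
clock: 4.1
tool_pos: [0.4665, -0.2403, 0.1722]
tool_rot: [0.989, 0.151, 0.002, 0.001]
ft_force: [-0.3, 0.4, -0.3]
opening: 0.2
grip_force: 54.5
```

```bash
python3 -c "
from h import *
s=env.snapshot('side'); cv2.imwrite('pics/g1.png',cv2.resize(s['pixels'][130:330,170:430],(780,600))[...,::-1])
delta((.666,-.162,.161),(.666,-.162,.105))"
```

```text
t 4.15 pos [ 0.4656 -0.2399  0.1709] q [0.989 0.151 0.    0.   ] open 0.2
(0.666, -0.162, 0.161) [214.5 -14.7  10. ]
(0.666, -0.162, 0.105) [214.4 -14.7  66. ]
```

View pics/g1.png

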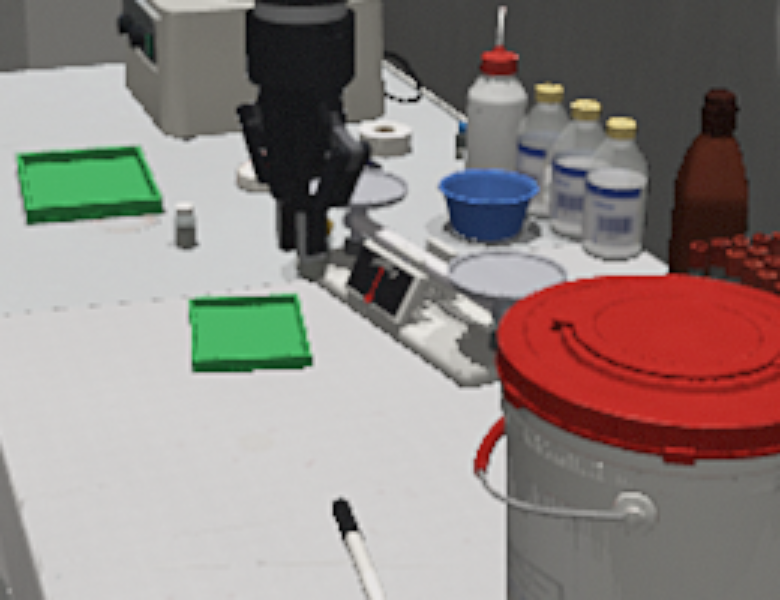

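The side view shows the gripper holding the yellow vial, with its cap at crop (328,225) between the fingers. The white vial, trays and dial needle are unchanged. I'll carry it over the right pan.

Call:
move_arm --moves '[[[45,-3,0,0,0,0,1],[90,-6,0,0,0,0,1],[135,-9,0,0,0,0,1],[175,-12,0,0,0,0,1],[207,-15,0,0,0,0,1],[207,-15,0,0,0,0,1],[207,-15,0,0,0,0,1],[207,-15,0,0,0,0,1]]]'

```text
clock: 5.15
tool_pos: [0.6571, -0.1649, 0.1699]
tool_rot: [0.989, 0.15, -0.001, 0.0]
ft_force: [0.5, 0.8, 0.1]
opening: 0.199
grip_force: 54.4
```

```bash
python3 -c "
from h import *
np.set_printoptions(precision=4,suppress=True)
s=env.snapshot('side'); A,o=cam(s)
delta((.666,-.162,.161))
P=cloud(s)
hsv=cv2.cvtColor(s['pixels'],cv2.COLOR_RGB2HSV); 
m=(abs(P[...,0]-.66)<.06)&(abs(P[...,1]+.165)<.06)&(P[...,2]>.1)&(P[...,2]<.2)
ye=m&(hsv[...,0]>20)&(hsv[...,0]<35)&(hsv[...,1]>120); print('yellow',ye.sum(),P[ye].min(0) if ye.any() else 0,P[ye].max(0) if ye.any() else 0, np.argwhere(ye).mean(0))
v,u=np.nonzero(m); print('low',P[m][:,2].min(),u.min(),u.max(),v.min(),v.max())
r,c=int(v.max()),int(u[v.argmax()]); y0,x0=max(r-80,0),max(c-65,0)
cv2.imwrite('pics/g2.png',cv2.resize(s['pixels'][y0:y0+105,x0:x0+140],(800,600),interpolation=cv2.INTER_CUBIC)[...,::-1]); print('crop',x0,y0)"
```

```text
t 5.2 pos [ 0.6575 -0.1648  0.1702] q [ 0.989  0.15  -0.001  0.   ] open 0.2
(0.666, -0.162, 0.161) [ 9.  -0.1  9.2]
yellow 0 0 0 [nan nan]
low 0.13495861841055845 327 347 174 203
crop 276 123<string>:9: RuntimeWarning: Mean of empty slice.
  ret = um.true_divide(
```

View pics/g2.png

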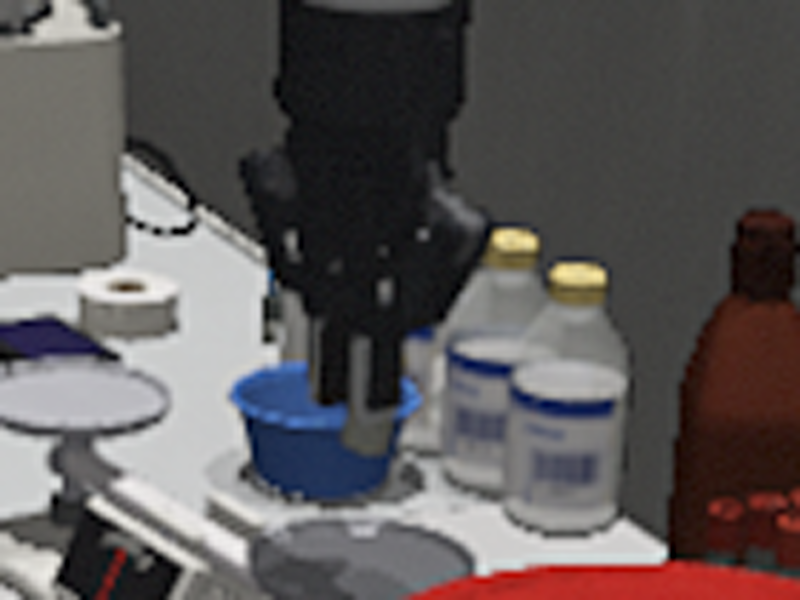

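The vial hangs upright in the jaws at crop (370,430), centred over the right pan at (360,560). I'll lower it to the bottom stop and let go.

Call:
move_arm --moves '[[[0,0,25,0,0,0,1],[0,0,42,0,0,0,1],[0,0,50,0,0,0,1],[0,0,56,0,0,0,1],[0,0,61,0,0,0,1],[0,0,62,0,0,0,1],[0,0,62,0,0,0,1],[0,0,62,0,0,0,1]]]'

```text
clock: 6.2
tool_pos: [0.6589, -0.1637, 0.1089]
tool_rot: [0.989, 0.151, 0.0, 0.0]
ft_force: [-0.2, 0.3, -0.2]
opening: 0.196
grip_force: 54.5
```

Call:
move_arm --moves '[[[0,0,0,0,0,0,0.5],[0,0,0,0,0,0,0.3],[0,0,0,0,0,0,0.1],[0,0,0,0,0,0,0.1],[0,0,0,0,0,0,0.1],[0,0,0,0,0,0,0.1]]]'

```text
clock: 6.95
tool_pos: [0.6587, -0.1637, 0.1085]
tool_rot: [0.989, 0.151, 0.0, 0.0]
ft_force: [-0.0, 0.1, -1.0]
opening: 0.445
grip_force: 0.0
```

```bash
python3 -c "
from h import *
s=env.snapshot('side'); delta((.666,-.162,.2))
cv2.imwrite('pics/g3.png',cv2.resize(s['pixels'][150:255,265:405],(800,600),interpolation=cv2.INTER_CUBIC)[...,::-1])"
```

```text
t 7.0 pos [ 0.6587 -0.1637  0.1085] q [0.989 0.151 0.    0.   ] open 0.45
(0.666, -0.162, 0.2) [  7.5   0.6 -91.5]
```

View pics/g3.png

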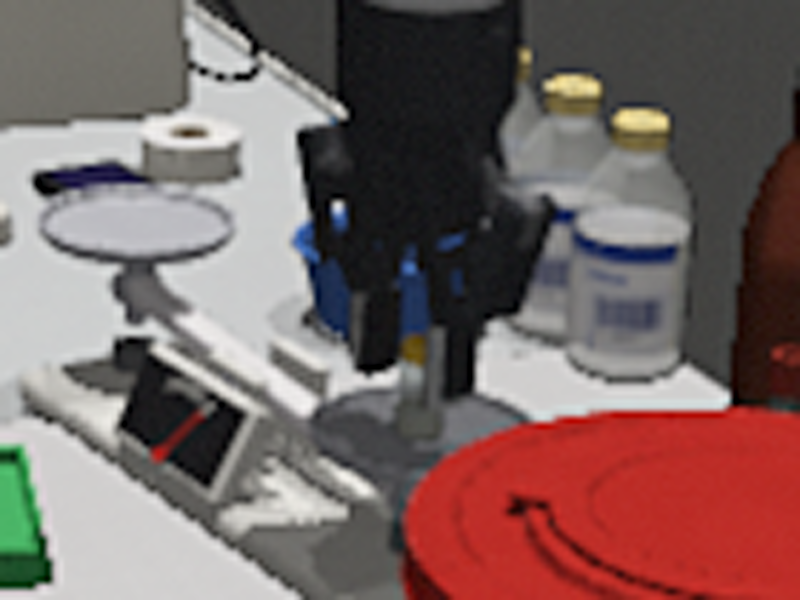

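The yellow vial stands on the right pan at crop (420,390), and the needle leans right. I'll open a bit more, rise and go to the white vial.

Call:
move_arm --moves '[[[0,0,0,0,0,0,-0.1],[0,0,0,0,0,0,-0.1],[0,0,-15,0,0,0,-0.1],[0,0,-45,0,0,0,-0.1],[0,0,-90,0,0,0,-0.2],[0,0,-90,0,0,0,-0.3]]]'

```text
clock: 7.75
tool_pos: [0.6619, -0.1643, 0.2041]
tool_rot: [0.989, 0.151, 0.005, 0.002]
ft_force: [0.2, 0.3, 0.5]
opening: 0.651
grip_force: 0.0
```

```bash
python3 -c "
from h import *
delta((.483,.191,.2),(.483,.191,.1))"
```

```text
t 7.75 pos [ 0.6619 -0.1643  0.2041] q [0.989 0.151 0.005 0.002] open 0.65
(0.483, 0.191, 0.2) [ -65.  -392.5    1.6]
(0.483, 0.191, 0.1) [ -65.9 -393.   101.6]
```

Call:
move_arm --moves '[[[-9,-54,0,0,0,0,-0.3],[-18,-108,0,0,0,0,-0.3],[-27,-162,0,0,0,0,-0.3],[-36,-216,0,0,0,0,-0.3],[-45,-270,0,0,0,0,-0.3],[-54,-324,0,0,0,0,-0.3],[-63,-378,0,0,0,0,-0.3],[-65,-393,0,0,0,0,-0.3]]]'

```text
clock: 8.75
tool_pos: [0.4772, 0.1963, 0.1987]
tool_rot: [0.988, 0.154, -0.0, -0.001]
ft_force: [0.4, -0.4, 0.5]
opening: 0.648
grip_force: 0.0
```

Call:
move_arm --moves '[[[0,0,0,0,0,0,-0.3],[0,0,0,0,0,0,-0.3]]]'

```text
clock: 9.0
tool_pos: [0.4805, 0.1899, 0.1986]
tool_rot: [0.989, 0.149, 0.0, 0.001]
ft_force: [0.4, -0.7, 0.0]
opening: 0.646
grip_force: 0.0
```

```bash
python3 -c "
from h import *
delta((.483,.191,.1),(.483,.191,.021))"
```

```text
t 9.0 pos [0.4805 0.1899 0.1986] q [0.989 0.149 0.    0.001] open 0.65
(0.483, 0.191, 0.1) [ 2.7 -0.5 98.6]
(0.483, 0.191, 0.021) [  2.7  -0.6 177.6]
```

Call:
move_arm --moves '[[[3,0,45,0,0,0,-0.3],[3,0,90,0,0,0,-0.3],[3,0,130,0,0,0,-0.3],[3,0,160,0,0,0,-0.3],[3,0,176,0,0,0,-0.3],[3,0,176,0,0,0,-0.3],[3,0,176,0,0,0,-0.3]]]'

```text
clock: 9.88
tool_pos: [0.4832, 0.1927, 0.0234]
tool_rot: [0.989, 0.15, 0.001, -0.0]
ft_force: [-0.4, 0.6, 0.8]
opening: 0.654
grip_force: 0.0
```

Call:
move_arm --moves '[[[0,0,0,0,0,0,0.2],[0,0,0,0,0,0,0.5],[0,0,0,0,0,0,1],[0,0,0,0,0,0,1],[0,0,0,0,0,0,1]]]'

```text
clock: 10.5
tool_pos: [0.4828, 0.1932, 0.0235]
tool_rot: [0.989, 0.151, 0.001, -0.0]
ft_force: [-1.2, -1.0, 6.5]
opening: 0.228
grip_force: 58.5
```

Call:
move_arm --moves '[[[0,0,-20,0,0,0,1],[0,0,-60,0,0,0,1],[0,0,-110,0,0,0,1],[0,0,-150,0,0,0,1],[0,0,-150,0,0,0,1]]]'

```text
clock: 11.12
tool_pos: [0.4842, 0.1938, 0.1756]
tool_rot: [0.989, 0.151, 0.003, -0.001]
ft_force: [-0.4, 0.1, 0.1]
opening: 0.229
grip_force: 58.9
```

```bash
python3 -c "
from h import *
delta((.620,.074,.171),(.620,.074,.12))
s=env.snapshot('side')
cv2.imwrite('pics/g4.png',cv2.resize(s['pixels'][110:260,190:390],(800,600),interpolation=cv2.INTER_CUBIC)[...,::-1])"
```

```text
t 11.12 pos [0.4842 0.1938 0.1756] q [ 0.989  0.151  0.003 -0.001] open 0.23
(0.62, 0.074, 0.171) [ 93.9 154.8   5.2]
(0.62, 0.074, 0.12) [ 93.6 154.9  56.2]
```

View pics/g4.png

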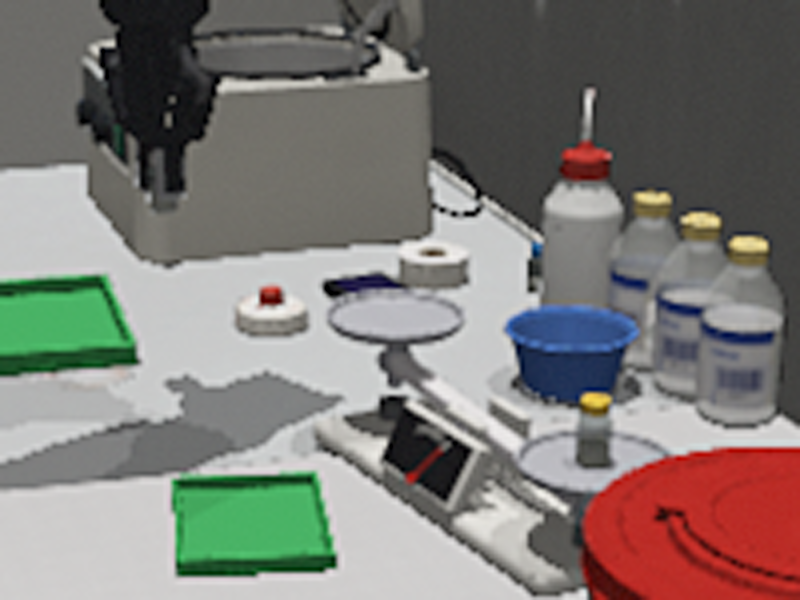

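The yellow vial stands on the right pan at crop (595,430), the needle leans right, and the white vial is in the grip at (165,190). I'll carry it over the left pan.

Call:
move_arm --moves '[[[24,39,0,0,0,0,1],[47,78,0,0,0,0,1],[71,117,0,0,0,0,1],[94,154,0,0,0,0,1],[94,154,0,0,0,0,1],[94,154,0,0,0,0,1],[94,154,20,0,0,0,1],[94,154,35,0,0,0,1]]]'

```text
clock: 12.18
tool_pos: [0.6164, 0.0756, 0.1363]
tool_rot: [0.988, 0.152, -0.001, -0.0]
ft_force: [-0.2, -0.0, 0.6]
opening: 0.228
grip_force: 58.9
```

```bash
python3 -c "
from h import *
delta((.620,.074,.1165))"
```

```text
t 12.18 pos [0.6164 0.0756 0.1363] q [ 0.988  0.152 -0.001 -0.   ] open 0.23
(0.62, 0.074, 0.1165) [ 3.   2.6 19.8]
```

Call:
move_arm --moves '[[[0,0,6,0,0,0,1],[0,0,11,0,0,0,1],[0,0,15,0,0,0,1],[0,0,18,0,0,0,1],[0,0,20,0,0,0,1],[0,0,20,0,0,0,1]]]'

```text
clock: 12.92
tool_pos: [0.618, 0.074, 0.1176]
tool_rot: [0.989, 0.151, 0.0, 0.0]
ft_force: [0.4, -0.3, -0.9]
opening: 0.226
grip_force: 58.9
```

Call:
move_arm --moves '[[[0,0,0,0,0,0,0.5],[0,0,0,0,0,0,0.3],[0,0,0,0,0,0,0.1],[0,0,0,0,0,0,0.1],[0,0,0,0,0,0,-0.1],[0,0,0,0,0,0,-0.1]]]'

```text
clock: 13.68
tool_pos: [0.618, 0.074, 0.1175]
tool_rot: [0.989, 0.151, 0.0, 0.0]
ft_force: [1.7, -0.5, 0.0]
opening: 0.552
grip_force: 0.0
```

Call:
move_arm --moves '[[[0,0,-10,0,0,0,-0.1],[0,0,-35,0,0,0,-0.1],[0,0,-80,0,0,0,-0.1],[0,0,-100,0,0,0,-0.1],[0,0,-100,0,0,0,-0.1],[0,0,-100,0,0,0,-0.1],[0,0,-100,0,0,0,-0.1],[0,0,-100,0,0,0,-0.1]]]'

```text
clock: 14.68
tool_pos: [0.6175, 0.0739, 0.2166]
tool_rot: [0.989, 0.151, -0.001, 0.0]
ft_force: [-0.5, 0.3, -0.4]
opening: 0.545
grip_force: 0.0
```

Call:
move_arm --moves '[[[0,0,0,0,0,0,-0.1],[0,0,0,0,0,0,-0.1],[0,0,0,0,0,0,-0.1],[0,0,0,0,0,0,-0.1],[0,0,0,0,0,0,-0.1],[0,0,0,0,0,0,-0.1],[0,0,0,0,0,0,-0.1],[0,0,0,0,0,0,-0.1]]]'

```text
clock: 15.68
tool_pos: [0.618, 0.074, 0.2175]
tool_rot: [0.989, 0.151, 0.0, 0.0]
ft_force: [-0.5, 0.9, 0.2]
opening: 0.551
grip_force: 0.0
```

Call:
move_arm --moves '[[[0,0,0,0,0,0,-0.1],[0,0,0,0,0,0,-0.1],[0,0,0,0,0,0,-0.1],[0,0,0,0,0,0,-0.1],[0,0,0,0,0,0,-0.1],[0,0,0,0,0,0,-0.1],[0,0,0,0,0,0,-0.1],[0,0,0,0,0,0,-0.1]]]'

```text
clock: 16.68
tool_pos: [0.618, 0.074, 0.2175]
tool_rot: [0.989, 0.151, 0.0, 0.0]
ft_force: [0.7, -0.1, -0.7]
opening: 0.55
grip_force: 0.0
```

```bash
python3 -c "
from h import *
np.set_printoptions(precision=4,suppress=True)
s=env.snapshot('side'); P=cloud(s)
cv2.imwrite('pics/g5.png',cv2.resize(s['pixels'][150:255,260:400],(800,600),interpolation=cv2.INTER_CUBIC)[...,::-1])
for n,x,y in(('L',.620,.074),('R',.666,-.162)):
    d=np.hypot(P[...,0]-x,P[...,1]-y); m=(d<.04)&(P[...,2]>.06)&(P[...,2]<.15)
    f=P[m&(P[...,2]<.1)]; v=P[m&(P[...,2]>np.median(f[:,2])+.01)]
    print(n,'floor',np.median(f[:,2]),'vial',len(v),np.median(v,0),v.max(0),v.min(0))
delta()"
```

```text
L floor 0.08692117514310593 vial 98 [0.6175 0.0648 0.1134] [0.6302 0.0813 0.131 ] [0.6083 0.0557 0.0972]
R floor 0.07553916776869332 vial 123 [ 0.6624 -0.1672  0.1027] [ 0.6794 -0.1528  0.1194] [ 0.6547 -0.1752  0.0857]
t 16.73 pos [0.618  0.074  0.2175] q [0.989 0.151 0.    0.   ] open 0.55
```

View pics/g5.png

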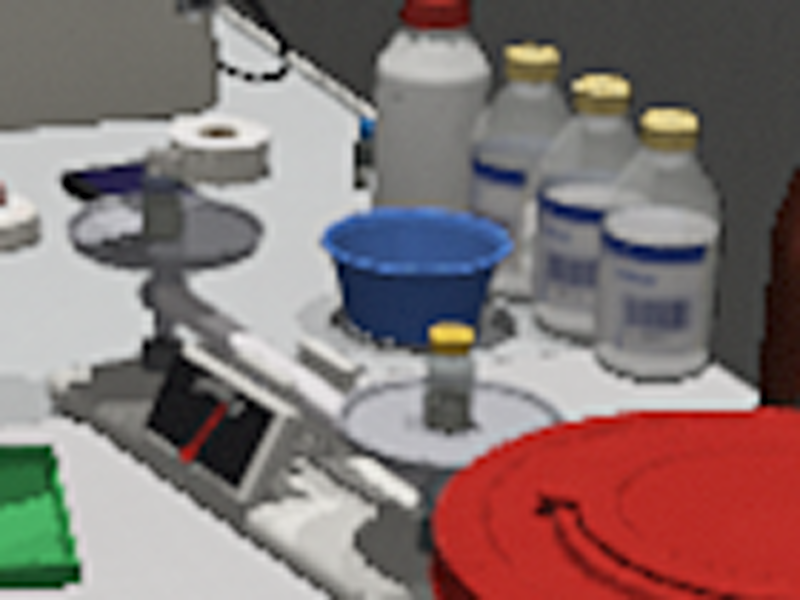

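Both vials stand let go, with white at crop (163,200) and yellow at (450,380). The needle leans right and the right pan is about 11.5 mm lower, so yellow is heavier, but not by the full tilt. I'll wait a second and re-measure to confirm that it has settled.

Call:
move_arm --moves '[[[0,0,-20,0,0,0,-0.1],[0,0,-20,0,0,0,-0.1],[0,0,-20,0,0,0,-0.1],[0,0,-20,0,0,0,-0.1],[0,0,-20,0,0,0,-0.1],[0,0,-20,0,0,0,-0.1],[0,0,-20,0,0,0,-0.1],[0,0,-20,0,0,0,-0.1]]]'

```text
clock: 17.73
tool_pos: [0.618, 0.074, 0.2375]
tool_rot: [0.989, 0.151, 0.0, 0.0]
ft_force: [-0.8, -0.7, 0.5]
opening: 0.552
grip_force: 0.0
```

```bash
python3 -c "
from h import *
np.set_printoptions(precision=4,suppress=True)
for n in('side','top'):
  s=env.snapshot(n); P=cloud(s)
  for n,x,y in(('L',.620,.074),('R',.666,-.162)):
    d=np.hypot(P[...,0]-x,P[...,1]-y); m=(d<.04)&(P[...,2]>.06)&(P[...,2]<.15)
    f=P[m&(P[...,2]<.1)]
    if len(f): v=P[m&(P[...,2]>np.median(f[:,2])+.025)]; print(n,'floor',np.median(f[:,2]),len(f),'vial',len(v),v.mean(0) if len(v) else 0,v.max(0) if len(v) else 0)
delta((.6615,-.1635,.23),(.6615,-.1635,.097))"
```

```text
L floor 0.08695318677275943 236 vial 54 [0.6183 0.0661 0.1221] [0.6285 0.0784 0.1311]
R floor 0.07542379619900791 309 vial 72 [ 0.6642 -0.1658  0.1103] [ 0.6758 -0.1512  0.1195]
R floor 0.07919055628516825 516 vial 46 [ 0.6639 -0.1577  0.1174] [ 0.6743 -0.1478  0.1272]
t 17.82 pos [0.618  0.074  0.2376] q [0.989 0.151 0.    0.   ] open 0.55
(0.6615, -0.1635, 0.23) [-29.3 239.7   7.6]
(0.6615, -0.1635, 0.097) [-29.3 239.7 140.6]
```

The reading is stable, with the right pan about 11.5 mm lower: yellow is heavier by about 1 g. It goes to the tray.

Call:
move_arm --moves '[[[-6,55,0,0,0,0,-0.2],[-12,110,0,0,0,0,-0.2],[-18,165,0,0,0,0,-0.2],[-24,215,0,0,0,0,-0.2],[-26,236,0,0,0,0,-0.2],[-26,236,0,0,0,0,-0.2],[-26,236,20,0,0,0,-0.2],[-26,236,40,0,0,0,-0.2]]]'

```text
clock: 18.82
tool_pos: [0.6639, -0.1547, 0.1974]
tool_rot: [0.988, 0.153, 0.001, -0.001]
ft_force: [-0.7, -0.8, -0.6]
opening: 0.6
grip_force: 0.0
```

```bash
python3 -c "
from h import *
delta((.664,-.159,.103))"
```

```text
t 18.82 pos [ 0.6639 -0.1547  0.1974] q [ 0.988  0.153  0.001 -0.001] open 0.6
(0.664, -0.159, 0.103) [-1.4  4.3 94.4]
```

Call:
move_arm --moves '[[[0,0,30,0,0,0,-0.2],[0,0,60,0,0,0,-0.2],[0,0,82,0,0,0,-0.2],[0,0,94,0,0,0,-0.2],[0,0,94,0,0,0,-0.2],[0,0,94,0,0,0,-0.2]]]'

```text
clock: 19.58
tool_pos: [0.6644, -0.1584, 0.1047]
tool_rot: [0.989, 0.151, 0.001, 0.0]
ft_force: [-0.4, -0.6, -0.1]
opening: 0.601
grip_force: 0.0
```

Call:
move_arm --moves '[[[0,0,0,0,0,0,0.2],[0,0,0,0,0,0,0.4],[0,0,0,0,0,0,0.6],[0,0,0,0,0,0,1],[0,0,0,0,0,0,1],[0,0,0,0,0,0,1]]]'

```text
clock: 20.32
tool_pos: [0.6636, -0.1591, 0.1035]
tool_rot: [0.989, 0.151, 0.0, 0.0]
ft_force: [-0.5, 0.9, 0.0]
opening: 0.226
grip_force: 58.6
```

```bash
python3 -c "
from h import *
delta((.4833,-.0353,.12))
s=env.snapshot('side'); P=cloud(s); x,y=.666,-.162
f=P[(np.hypot(P[...,0]-x,P[...,1]-y)<.042)&(P[...,2]>.06)&(P[...,2]<.1)]; print('floor',np.median(f[:,2]))
cv2.imwrite('pics/g6.png',cv2.resize(s['pixels'][150:255,260:400],(800,600),interpolation=cv2.INTER_CUBIC)[...,::-1])"
```

```text
t 20.32 pos [ 0.6636 -0.1591  0.1035] q [0.989 0.151 0.    0.   ] open 0.23
(0.4833, -0.0353, 0.12) [-135.2 -171.9  -16.5]
floor 0.07455653622398434
```

View pics/g6.png

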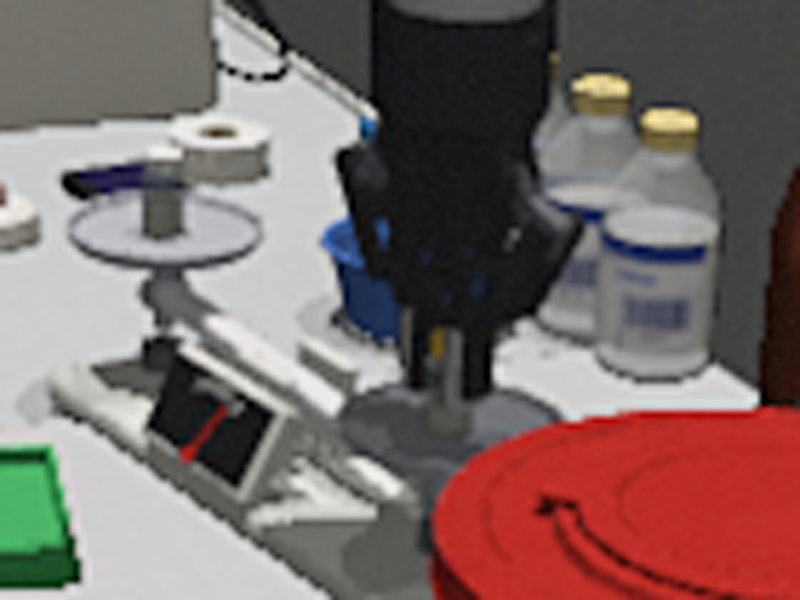

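Yellow is gripped on the right pan (cap at crop (440,345)), and white still stands on the left pan at (163,200). I'll lift slowly and carry to the tray.

Call:
move_arm --moves '[[[0,0,-5,0,0,0,1],[0,0,-12,0,0,0,1],[0,0,-25,0,0,0,1],[0,0,-50,0,0,0,1],[-30,-40,-60,0,0,0,1],[-60,-80,-60,0,0,0,1],[-95,-120,-60,0,0,0,1],[-125,-158,-60,0,0,0,1]]]'

```text
clock: 21.38
tool_pos: [0.496, -0.0446, 0.1647]
tool_rot: [0.989, 0.151, 0.001, 0.0]
ft_force: [0.4, 0.1, 0.1]
opening: 0.224
grip_force: 58.7
```

Call:
move_arm --moves '[[[-10,-14,0,0,0,0,1],[-10,-14,30,0,0,0,1],[-10,-14,60,0,0,0,1],[-10,-14,80,0,0,0,1],[-10,-14,80,0,0,0,1],[-10,-14,80,0,0,0,1]]]'

```text
clock: 22.12
tool_pos: [0.4842, -0.0351, 0.0845]
tool_rot: [0.989, 0.151, 0.001, 0.0]
ft_force: [0.5, 0.3, -1.1]
opening: 0.227
grip_force: 58.7
```

```bash
python3 -c "
from h import *
delta((.4833,-.0353,.031))
s=env.snapshot('side'); P=cloud(s); o=env.observe()['tool_pos']
m=(np.hypot(P[...,0]-o[0],P[...,1]-o[1])<.03)&(P[...,2]>.02)&(P[...,2]<.12); print('lowest', np.sort(P[m][:,2])[:12])
cv2.imwrite('pics/g7.png',cv2.resize(s['pixels'][170:275,195:335],(800,600),interpolation=cv2.INTER_CUBIC)[...,::-1])"
```

```text
t 22.12 pos [ 0.4842 -0.0351  0.0845] q [0.989 0.151 0.001 0.   ] open 0.23
(0.4833, -0.0353, 0.031) [-1.  -0.1 53.5]
lowest [0.05558909 0.05573409 0.05658799 0.05688581 0.05726055 0.05737747
 0.05758111 0.05774266 0.05820112 0.05842163 0.05886053 0.05989805]
```

View pics/g7.png

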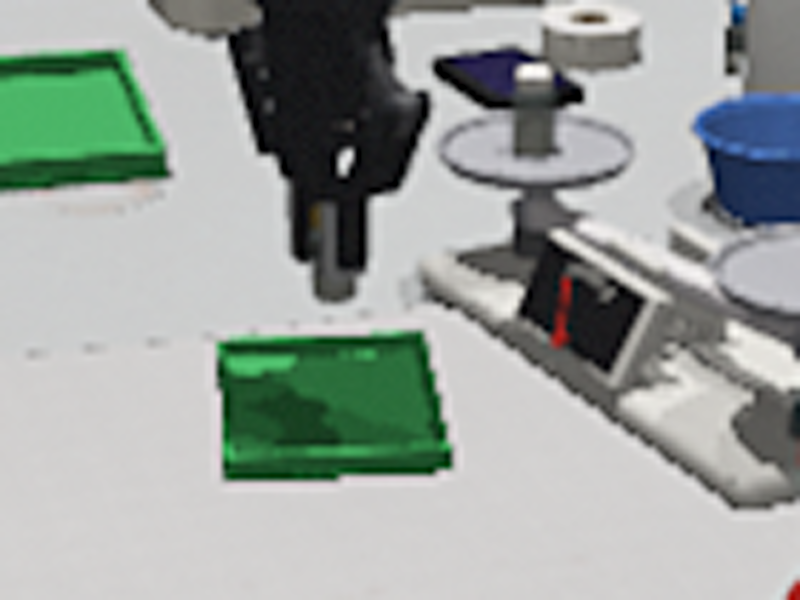

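The vial hangs upright over the tray, its bottom at crop (335,290), about 28 mm below the TCP. White stands on the left pan at (533,110). I'll lower, release and withdraw.

Call:
move_arm --moves '[[[0,0,25,0,0,0,1],[0,0,42,0,0,0,1],[0,0,48,0,0,0,1],[0,0,51,0,0,0,1],[0,0,52,0,0,0,1],[0,0,53,0,0,0,1],[0,0,53,0,0,0,1]]]'

```text
clock: 23.05
tool_pos: [0.4835, -0.0351, 0.0308]
tool_rot: [0.989, 0.151, 0.0, 0.0]
ft_force: [-0.3, 0.0, -0.1]
opening: 0.225
grip_force: 58.7
```

Call:
move_arm --moves '[[[0,0,0,0,0,0,0.5],[0,0,0,0,0,0,0.3],[0,0,0,0,0,0,0.1],[0,0,0,0,0,0,0.0],[0,0,0,0,0,0,-0.1],[0,0,-15,0,0,0,-0.1],[0,0,-50,0,0,0,-0.1],[0,0,-90,0,0,0,-0.1]]]'

```text
clock: 24.05
tool_pos: [0.483, -0.0351, 0.122]
tool_rot: [0.989, 0.151, -0.0, 0.0]
ft_force: [1.5, -0.3, 0.2]
opening: 0.553
grip_force: 0.0
```

Call:
move_arm --moves '[[[0,0,-40,0,0,0,-0.1],[0,0,-80,0,0,0,-0.1],[0,0,-80,0,0,0,-0.1],[0,0,-80,0,0,0,-0.1],[0,0,-80,0,0,0,-0.1],[0,0,-80,0,0,0,-0.1]]]'

```text
clock: 24.8
tool_pos: [0.4828, -0.0351, 0.1997]
tool_rot: [0.989, 0.151, -0.001, -0.0]
ft_force: [0.1, -0.4, 0.5]
opening: 0.548
grip_force: 0.0
```

```bash
python3 -c "
from h import *
delta()
s=env.snapshot('side'); 
cv2.imwrite('pics/g8.png',cv2.resize(s['pixels'][140:290,195:395],(800,600),interpolation=cv2.INTER_CUBIC)[...,::-1])"
```

```text
t 24.8 pos [ 0.4828 -0.0351  0.1997] q [ 0.989  0.151 -0.001 -0.   ] open 0.55
```

View pics/g8.png

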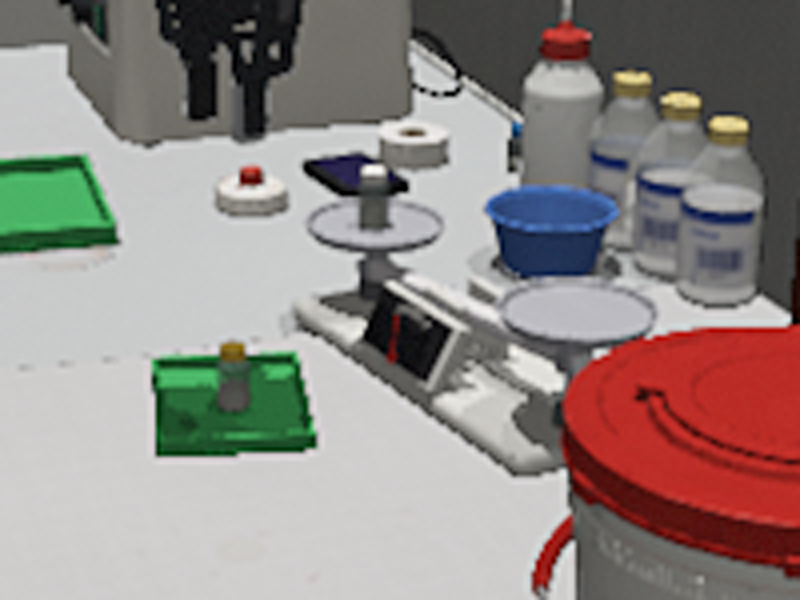

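Yellow stands upright in the tray at crop (233,380), white stands on the left pan at (373,195), and the arm is clear. I'll hand in.

```bash
python3 -c "
from cell import env
print(env.hand_in())"
```

```text
the job is handed in; nothing more can be done
None
```

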